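Feed a sample bottle through the orienting chute

ROBOT

A 7-joint arm with a two-finger parallel gripper is mounted at the origin on the work surface. World frame = base frame: x ahead of the robot, y to its left, z up, the work surface at z = 0. Lengths are in m, angles in degrees, forces in N, time in s.
With the tool pointing down it reaches from about 0.425 to 0.875 m from the base axis. Payload 4.7 kg.
Tool frame: the origin (TCP) lies at the very end of the fingers, on their centre line; the grasp point (between the pads) lies 19 mm behind it (env.grasp_offset is the distance from the TCP to the grasp point, in m); z points along the fingers, y is the line along which they close (so a half turn about z gives the same grasp; the last joint's range is limited). The gripper opens to 87 mm and grips with 3 to 60 N. Pads are 19 mm wide; open, the fingers measure 117 mm over their backs; the gripper's body (75 mm by 190 mm) begins 51 mm behind the grasp point.
Start: joints at [67.042, 18.392, -4.016, 83.108, 1.295, 78.541, -3.26], TCP at [0.262, -0.595, 0.196] pointing down, gripper open.
Joint ranges: [-163.93, 163.93], [-17.29, 119.83], [-79.2, 71.16], [3.27, 140.29], [-89.18, 269.18], [5.43, 117.66], [-154.24, 154.24]. Speed limits (degrees/s): [147.25, 147.25, 180, 180, 180, 180, 180].

INTERFACE

Orientations are given as [roll, pitch, yaw] about the fixed x, y, z axes, in that order (R = Rz(yaw) Ry(pitch) Rx(roll)).
In Python, from cell import env gives the robot as it stands. The module is installed in compiled form; this text tells all that it offers.
- The arm moves only by the tool drive_tool, never from a script. Its argument "moves" is one flat list of numbers, 5 for each row, row after row: the shift along the tool's x, y, z in units of 40 mm (1.0 is 40 mm), then the turn about the tool's z in units of 10 degrees (1.0 is 10 degrees), then the finger opening in mm, from 0 to 87. A call has 1 to 5 rows; each row is the pose to reach, as a shift and turn from the pose commanded when the call began, along the tool's axes at that moment; what a row does not reach only later rows make up. A row lasts 1/8 s, in which the tool goes at most 62.5 mm and 10.7 degrees, less where a joint would pass 70% of its speed; a pose out of reach is approached as far as the arm can. A call with a gripper value outside its range is refused whole. The fingers move at their own pace and stop on an object; "squeeze" is the grip in N (left out, the last holds). Time passes only in rows, so rows that repeat a pose let the fingers close. It gives the time, the measured TCP pose, the force, the opening and the grip force at its end, in the units of the state.
- env.get_obs(): the state, without advancing time (a new reading comes with each control period).
- env.read_camera(name): name is "scene" or "top" or "wrist"; returns (picture, depth): 400x640x3 uint8, red, green, blue; 400x640 float32, m along the optical axis (not along the pixel's ray), 0 where there is no reading.
- env.camera_model(name): a dict with "K" (3x3 intrinsics, pixels), "k1" (the pictures are not rectified: a ray, as slopes to the right and down, at radius r is drawn at 1 + k1 r^2 times it, then the intrinsics apply), "rvec" (rotation vector, rad) and "tvec" (3), from world to camera coordinates, as OpenCV has them; the wrist camera has in their place "tool_from_camera" (4x4, takes a point from camera to tool coordinates, whose origin is the TCP and whose axes are the flange's). Camera axes: x right, y down, z forward; pixel columns grow to the right and rows downward; lengths in m; the calibration is good to about 2 mm. A picture is of the moment at which its call begins: read the wrist's pose just before it. camera_model takes no time and is no camera call.
- env.sign_off(): hands the job in; it is judged then, once.
The state is a dict: "time_s": time; "qpos": joint angles; "joint_velocities": joint speeds; "effort": joint torques, N m; "tool_pos": TCP position; "tool_rot": TCP orientation; "force": force on the tool from outside, world axes, zero at the start; "wrist_torque": the same for the moment, N m; "grip_width": finger opening in m; "grasp_force": force on a finger pad.
Only numpy, scipy, OpenCV 4.12 (cv2) and the standard library are available. Lean on these libraries where they do the work, as an engineer would, in place of code of your own. Each camera call takes 0.05 s, during which the arm holds its last target. There are 200 camera calls.

TASK

Take the long square sample bottle from the grading mat and lay it, without dropping it from a height, in the wide upper mouth of the steel chute with its cap uphill, so that it slides down base first and comes to rest in the narrow outlet with its base against the end stop. Leave the short square bottle where it lies.

Things in the scene. Friction and masses are not known exactly. Their poses are not given: they have to be found in the camera images.
- bottle: long bottle lying on its side: white plastic body, square 36 x 36 mm, 80 mm long, then a neck and round grey metal screw cap (28 mm across, 24 mm long); 108 mm in all, about 80-150 g. Origin on its axis midway along the 108 mm (18 mm above the mat); +x points to the cap end, z up at the start. Body spans x = -54 (flat base) to +26 mm; grip its middle, x = -14 mm. Any flat side may end up on top
- short_bottle: short bottle, not to be moved: same section, cap and materials, but only 72 mm long in all (square body 44 mm); lying on its side. Origin on its axis midway along the 72 mm, 18 mm above the mat, +x to its cap. A round upright jar of the same materials, 56 mm across and 66 mm tall, stands nearby (not listed)
- chute: fixed chute of slippery polished steel: open-topped flat bed, 160 mm wide, 390 mm long, sloping 25 degrees, on a stand; guide walls 24 mm high, 4 mm thick. Origin on the table under the foot of the bed, +x horizontally uphill, z up. Bed surface is 30 mm high at x = 0, 195 mm at the top end (x = 353 mm). At the foot a 32 mm high end stop, then the outlet channel, 48 mm wide, 130 mm long
- chute_mouth (a point): point on the bed surface where a bottle's middle belongs when let go, 330 mm up the slope from the end stop (299 mm uphill, 169 mm above the chute's origin), mid-width of the mouth. Mouth: 270 to 390 mm up the slope, 150 mm between parallel walls, top end open; from 270 down to 130 mm the walls narrow to the outlet's 48 mm and straighten a bottle sliding down. Axes as the chute's
There are look-alikes about, which are no part of the job. Leave any blue or yellow look-alike of the bottle alone.

How it is judged (in metres and radians):
On the way:
1. the bottle touches the chute in its mouth, roughly in line with it and not cap downhill (x of bottle in the frame of chute above 0.22 m and y of bottle in the frame of chute between -0.06 and 0.06 m and angle between bottle's own x axis and vertical between 0.698132 and 1.74533 rad and angle between the x axis of bottle and the x axis of chute, either way round below 0.785398 rad and contact force between bottle and chute above 0.05 N), for 0.04 s.
At the end, for the whole second after the job is handed in: the long bottle is released, at rest in the outlet, base at the end stop (within 15 mm along the chute and in height, 10 mm across), cap end uphill, its slope within 10 degrees of 25 and its axis within 35 degrees of the chute's horizontal uphill line; the short bottle within 30 mm of its start (x of bottle in the frame of chute between 0.026 and 0.056 m and y of bottle in the frame of chute between -0.01 and 0.01 m and z of bottle in the frame of chute between 0.054 and 0.084 m and angle between bottle's own x axis and vertical between 0.959931 and 1.309 rad and angle between the x axis of bottle and the x axis of chute, either way round below 0.610865 rad and linear speed of bottle below 0.02 m/s and distance of short_bottle from where it was at the start of the episode below 0.03 m); the robot touches nothing.
It fails at once if the long bottle is dropped or thrown (faster than 1.7 m/s while not held; falling some 15 cm) (linear speed of bottle above 1.7 m/s and contact force between bottle and the fingers below 0.1 N).
It fails at once if the short bottle is moved by more than 30 mm (distance of short_bottle from where it was at the start of the episode above 0.03 m).
It also fails if it takes over 37 s, if anything falls off the work surface, if the arm or the gripper's body presses on something with over 40 N, if the wrist force passes 120 N, or if a joint passes its speed limit or range.

## Working session

There is one attempt and no reset: what is moved stays moved. The work goes in short steps, Python scripts to look and compute and a tool call to move; the robot and the scene stay as the last step left them, time stands still between calls to the robot, and variables do not carry over. Pictures are saved under pics/ and viewed, at most 10 in all, crops included, and the job is handed in when it is done.

Besides the shell and the picture viewer there is one more tool, called as name(argument=value, ...) on one line, values as JSON. drive_tool: Moves the arm, as the interface text tells. Its arguments: {"type":"object","properties":{"moves":{"type":"array","items":{"type":"number"}},"squeeze":{"type":"number"}},"required":["moves"]}

```bash
mkdir -p pics; cat > h.py <<'E'
import numpy as np, cv2
from cell import env
from scipy.spatial.transform import Rotation as R
def world(name,px,dep,obs=None):
    m=env.camera_model(name);K=np.array(m["K"],float);k1=m["k1"]
    px=np.atleast_2d(px).astype(float)
    n=cv2.undistortPoints(px[:,None],K,np.array([k1,0,0,0,0.]))[:,0]
    p=np.c_[n,np.ones(len(n))]*np.reshape(dep,(-1,1))
    if name=="wrist":
        T=np.array(m["tool_from_camera"]);p=p@T[:3,:3].T+T[:3,3]
        return p@R.from_euler("xyz",obs["tool_rot"],degrees=True).as_matrix().T+obs["tool_pos"]
    Rm=cv2.Rodrigues(np.array(m["rvec"],float))[0]
    return (p-np.ravel(m["tvec"]))@Rm
def cloud(name):
    obs=env.get_obs();im,d=env.read_camera(name)
    v,u=np.mgrid[:400,:640]
    P=world(name,np.c_[u.ravel(),v.ravel()],d.ravel(),obs).reshape(400,640,3)
    P[d==0]=np.nan
    return im,d,P,obs
E
python3 - <<'E'
from h import *
for n in("top","scene"):
    im,d,P,o=cloud(n);cv2.imwrite(f"pics/{n}.png",im[...,::-1]);np.savez(f"{n}.npz",im=im,P=P)
o=env.get_obs();print({k:np.round(v,3) for k,v in o.items()},env.grasp_offset)
E
```

```text
{'time_s': np.float64(0.1), 'qpos': array([67.043, 18.435, -4.016, 83.168,  1.296, 78.543, -3.26 ]), 'joint_velocities': array([-0.058, -0.07 , -0.013, -0.132,  0.055, -0.001,  0.036]), 'effort': array([-1.0000e-03, -4.9257e+01, -4.0600e-01, -3.1340e+01, -6.4000e-02,
        3.9000e-02,  0.0000e+00]), 'tool_pos': array([ 0.262, -0.594,  0.195]), 'tool_rot': array([-1.7990e+02,  6.0000e-03,  2.3767e+01]), 'force': array([ 0.083,  1.044, -0.429]), 'wrist_torque': array([-0.002,  0.03 ,  0.057]), 'grasp_force': np.float64(0.0), 'grip_width': np.float64(0.087)} 0.0187
```

View pics/top.png

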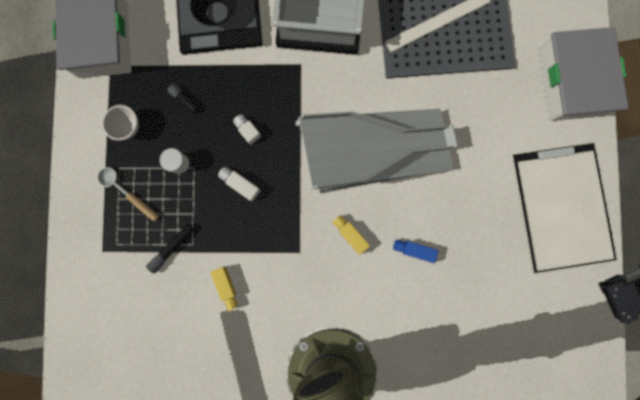

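View pics/scene.png

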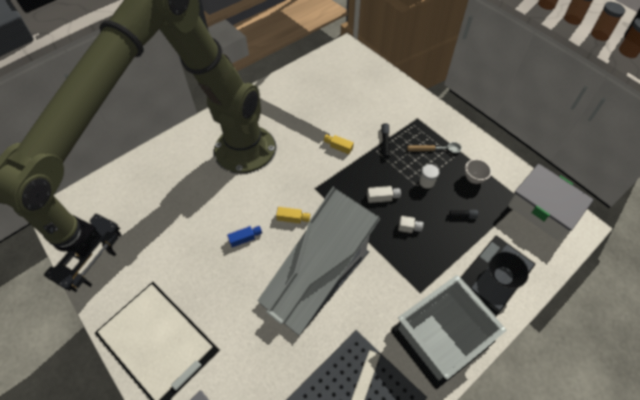

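Top view: the candidates are the long white bottle at (240,184) with its cap at (224,173), the short white bottle at (247,129), the jar at (173,161), and yellow and blue look-alikes at (350,235), (223,288) and (416,251). The long white one on the mat fits the description. The chute mouth is on the left (~(310,150)) and the outlet on the right (~(450,137)). Next I measure these and check a crop.

```bash
python3 - <<'E'
from h import *
f=np.load("top.npz");im,P=f["im"],f["P"]
cv2.imwrite("pics/crop.png",cv2.resize(im[90:215,150:480,::-1],None,fx=2.4,fy=2.4,interpolation=cv2.INTER_CUBIC))
def blob(x0,y0,x1,y1):
    Q=P[y0:y1,x0:x1].reshape(-1,3);C=im[y0:y1,x0:x1].reshape(-1,3)
    k=(Q[:,2]>.012)&(Q[:,2]<.06)&np.isfinite(Q[:,2]); Q=Q[k];b=C[k].mean(1)
    r=cv2.minAreaRect((Q[:,:2]*1000).astype(np.float32)); return Q,r,b
for n,bx in dict(long=(210,160,270,208),short=(226,106,268,150)).items():
    Q,r,b=blob(*bx);print(n,len(Q),"rect mm",np.round(r[0],1),np.round(r[1],1),r[2],"z top",np.percentile(Q[:,2],[10,50,90]).round(3))
    c=np.array(r[0])/1000;w=Q[:,:2]-Q[:,:2].mean(0);print(" pca",np.degrees(np.arctan2(*np.linalg.svd(w,full_matrices=0)[2][0][::-1])))
for uv in [(224,173),(240,184),(255,194),(120,200),(200,100),(173,158)]: print(uv,P[uv[1],uv[0]].round(3))
# chute bed plane
v,u=np.mgrid[:400,:640]
k=(u>325)&(u<400)&(v>135)&(v<168)&np.isfinite(P[...,2])&(P[...,2]>.05)
Q=P[k]
for _ in range(4):
    A=np.c_[Q[:,:2],np.ones(len(Q))];co=np.linalg.lstsq(A,Q[:,2],rcond=None)[0];e=Q[:,2]-A@co;Q=Q[abs(e)<max(.003,1.5*e.std())]
print("plane",co.round(3),"slope",np.degrees(np.arctan(np.hypot(*co[:2]))),"uphill yaw",np.degrees(np.arctan2(co[1],co[0])),len(Q),e.std())
for uv in [(303,118),(300,123),(316,187),(312,150),(446,110),(450,150),(455,172),(447,130),(465,137)]: print(uv,P[uv[1],uv[0]].round(3))
E
```

```text
long 587 rect mm [479.4 238. ] [109.3  36.1] 55.313114166259766 z top [0.028 0.035 0.038]
 pca -124.67948069067754
short 383 rect mm [622.  220.4] [75.2 35.9] 38.88206100463867 z top [0.024 0.034 0.038]
 pca -140.67558851146745
(224, 173) [0.504 0.272 0.032]
(240, 184) [0.475 0.23  0.036]
(255, 194) [0.45  0.193 0.031]
(120, 200) [0.437 0.553 0.004]
(200, 100) [0.703 0.348 0.001]
(173, 158) [0.537 0.392 0.066]
plane [-0.086  0.457  0.214] slope 24.927060018323516 uphill yaw 100.71099248619176 2150 0.001393097606981506
(303, 118) [0.6   0.064 0.202]
(300, 123) [0.591 0.071 0.193]
(316, 187) [0.45  0.036 0.211]
(312, 150) [0.532 0.045 0.19 ]
(446, 110) [ 0.674 -0.301  0.   ]
(450, 150) [ 0.568 -0.309 -0.   ]
(455, 172) [ 0.511 -0.321 -0.001]
(447, 130) [ 0.611 -0.29   0.044]
(465, 137) [ 0.603 -0.349 -0.001]
```

View pics/crop.png

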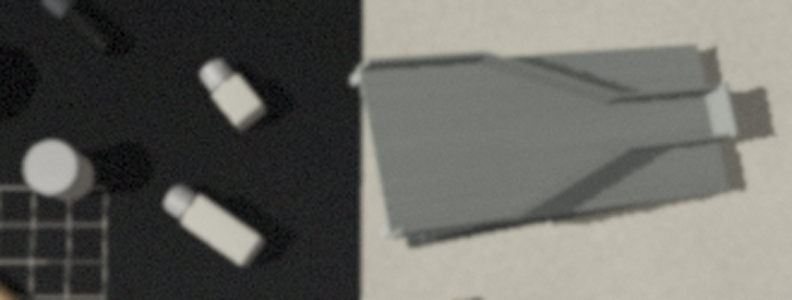

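Crop and sizes agree. The blob at (240,184) is 109 x 36 mm with its top at 36 mm, so it is the long bottle; its cap lies toward (0.504, 0.272), so yaw is 55°. The one at (247,129) is 75 mm, the short bottle. Now I refine the chute frame and compute the first moves.

```bash
cat >> h.py <<'E'
def to(x,y,z,yaw,o=None):
    o=o or env.get_obs();M=R.from_euler("xyz",o["tool_rot"],degrees=True).as_matrix()
    s=M.T@(np.array([x,y,z])-o["tool_pos"])/.04
    t=-((yaw-o["tool_rot"][2]+90)%180-90)/10
    print("t",round(float(o["time_s"]),2),"move",s.round(2),"turn",round(t,2),"dist",round(float(np.linalg.norm(s)*40)),"f",np.round(o["force"],1))
E
python3 - <<'E'
from h import *
for n in("top","scene"):
    f=np.load(n+".npz");Q=f["P"].reshape(-1,3);Q=Q[np.isfinite(Q[:,2])]
    yaw=np.radians(100.7);ux=np.array([np.cos(yaw),np.sin(yaw)]);uy=np.array([-ux[1],ux[0]])
    o=np.array([.591,-.297]);L=np.c_[(Q[:,:2]-o)@ux,(Q[:,:2]-o)@uy,Q[:,2]]
    L=L[(L[:,0]>-.05)&(L[:,0]<.4)&(abs(L[:,1])<.12)]
    h=L[:,2]-.030-L[:,0]*.4663
    for a,b in((.255,.34),(.01,.1)):
        k=(L[:,0]>a)&(L[:,0]<b)
        w=L[k&(h>.012)&(h<.04)];print(n,a,"wall y +",np.percentile(w[w[:,1]>0,1],[5,50,95]).round(3),"-",np.percentile(w[w[:,1]<0,1],[5,50,95]).round(3),len(w))
        print("  bed h",np.median(h[k&(abs(L[:,1])<.015)]).round(4), "bed y", np.percentile(L[k&(abs(h)<.01),1],[2,98]).round(3))
    m=abs(L[:,1])<.03; print("  x top end",np.percentile(L[m&(abs(h)<.01),0],99.5).round(3),"stop x",np.percentile(L[m&(h>.02)&(L[:,2]>.04)&(L[:,0]<.02),0],[5,50,95]).round(3))
to(.45,-.28,.32,35)
E
```

```text
top 0.255 wall y + [0.074 0.077 0.078] - [-0.08  -0.077 -0.076] 207
  bed h -0.0033 bed y [-0.076  0.072]
top 0.01 wall y + [0.022 0.024 0.026] - [-0.03  -0.028 -0.026] 157
  bed h -0.0037 bed y [-0.08   0.075]
  x top end 0.361 stop x [-0.009 -0.003  0.015]
scene 0.255 wall y + [0.074 0.076 0.079] - [-0.08  -0.077 -0.075] 151
  bed h -0.0053 bed y [-0.078  0.075]
scene 0.01 wall y + [0.023 0.025 0.028] - [-0.029 -0.027 -0.024] 169
  bed h -0.0041 bed y [-0.079  0.077]
  x top end 0.36 stop x [-0.009 -0.004  0.015]
t 0.1 move [ 7.48 -5.3  -3.12] turn -1.12 dist 387 f [ 0.1  1.  -0.4]
```

drive_tool(moves=[7.5, -5.3, -3.1, -1.1, 87, 7.5, -5.3, -3.1, -1.1, 87, 7.5, -5.3, -3.1, -1.1, 87, 7.5, -5.3, -3.1, -1.1, 87, 7.5, -5.3, -3.1, -1.1, 87], squeeze=20)

```text
time_s: 0.72
tool_pos: [0.4149, -0.3392, 0.2961]
tool_rot: [-180.0, 0.0, 34.8]
force: [1.0, -0.2, 0.1]
grip_width: 0.0869
grasp_force: 0.0
```

```bash
python3 -c "
from h import *
to(.475,.05,.33,55.3)"
```

```text
t 0.72 move [ 6.78 -7.14 -0.85] turn -2.05 dist 395 f [ 1.  -0.2  0.1]
```

drive_tool(moves=[6.8, -7.1, -0.8, -2, 87, 6.8, -7.1, -0.8, -2, 87, 6.8, -7.1, -0.8, -2, 87, 6.8, -7.1, -0.8, -2, 87, 6.8, -7.1, -0.8, -2, 87])

```text
time_s: 1.35
tool_pos: [0.4629, -0.0314, 0.321]
tool_rot: [180.0, 0.0, 54.8]
force: [0.9, -0.6, 0.5]
grip_width: 0.0869
grasp_force: 0.0
```

```bash
python3 -c "
from h import *
to(.4714,.2265,.25,55.3)"
```

```text
t 1.35 move [ 5.39 -3.55  1.77] turn -0.05 dist 268 f [ 0.9 -0.6  0.5]
```

drive_tool(moves=[5.4, -3.55, 1.8, 0, 87, 5.4, -3.55, 1.8, 0, 87, 5.4, -3.55, 1.8, 0, 87, 5.4, -3.55, 1.8, 0, 87, 5.4, -3.55, 1.8, 0, 87])

```text
time_s: 1.98
tool_pos: [0.4694, 0.2294, 0.2479]
tool_rot: [-179.8, 0.0, 55.2]
force: [0.8, -1.6, -0.2]
grip_width: 0.0872
grasp_force: 0.0
```

```bash
python3 - <<'E'
from h import *
im,d,P,o=cloud("wrist");cv2.imwrite("pics/w1.png",im[...,::-1])
to(.4714,.2265,.06,55.3,o)
c=np.array([.479,.238]);k=np.isfinite(P[...,2])&(P[...,2]>.012)&(P[...,2]<.06)&(np.hypot(P[...,0]-c[0],P[...,1]-c[1])<.08)
Q=P[k];r=cv2.minAreaRect((Q[:,:2]*1000).astype(np.float32));print(len(Q),r,np.percentile(Q[:,2],[10,50,90]))
E
```

```text
t 1.98 move [-0.03  0.09  4.7 ] turn -0.01 dist 188 f [ 0.8 -1.6 -0.2]
2727 ((478.7737121582031, 238.59690856933594), (107.5684814453125, 35.73877716064453), 54.96682357788086) [0.02828292 0.03520817 0.03651793]
```

View pics/w1.png

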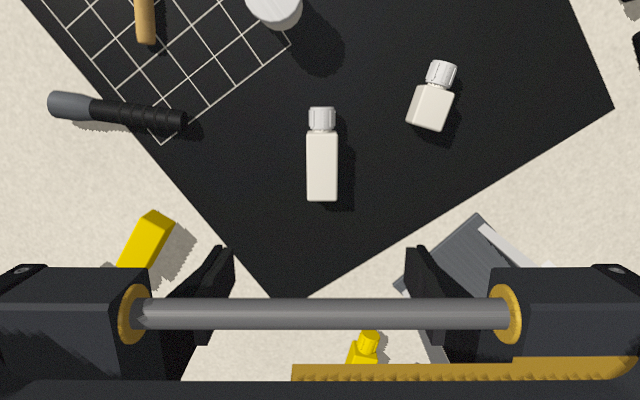

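The wrist view shows the long bottle upright in the frame (body at (322,160), cap at (321,118)), aligned with the tool and centred at (0.479, 0.2386), 107.6 x 35.7 mm. The short bottle at (433,97) is clear. I descend.

drive_tool(moves=[0, 0.05, 1.4, 0, 87, 0, 0.05, 2.8, 0, 87, 0, 0.05, 4.2, 0, 87, 0, 0.05, 5.2, 0, 87, 0, 0.05, 5.2, 0, 87])

```text
time_s: 2.65
tool_pos: [0.4708, 0.2215, 0.0382]
tool_rot: [-179.8, 0.3, 54.7]
force: [-0.3, -1.3, 0.6]
grip_width: 0.087
grasp_force: 0.0
```

```bash
python3 -c "
from h import *
to(.4708,.2271,.006,55.1)"
```

```text
t 2.65 move [ 0.12 -0.08  0.81] turn -0.04 dist 33 f [-0.3 -1.3  0.6]
```

drive_tool(moves=[0.1, -0.05, 0.4, 0, 87, 0.1, -0.05, 0.8, 0, 87, 0.1, -0.05, 0.8, 0, 30, 0.1, -0.05, 0.8, 0, 30, 0.1, -0.05, 0.8, 0, 30])

```text
time_s: 3.28
tool_pos: [0.4745, 0.2284, 0.0096]
tool_rot: [180.0, -0.0, 54.8]
force: [0.2, -0.2, -0.8]
grip_width: 0.0646
grasp_force: 0.0
```

drive_tool(moves=[0, 0, 0, 0, 20, 0, 0, 0, 0, 20, 0, 0, 0, 0, 20])

```text
time_s: 3.65
tool_pos: [0.4739, 0.2283, 0.0091]
tool_rot: [-180.0, 0.0, 54.8]
force: [1.2, -0.4, 1.7]
grip_width: 0.0349
grasp_force: 9.6
```

drive_tool(moves=[0, 0, 0, 0, 20, 0, 0, 0, 0, 20, 0, 0, -0.5, 0, 20, 0, 0, -1.5, 0, 20, 0, 0, -2.5, 0, 20], squeeze=25)

```text
time_s: 4.28
tool_pos: [0.4738, 0.2282, 0.1108]
tool_rot: [-180.0, 0.0, 54.8]
force: [1.1, -1.0, 0.4]
grip_width: 0.0201
grasp_force: 0.0
```

drive_tool(moves=[0, 0, -1, 0, 20, 0, 0, -2, 0, 20, 0, 0, -3, 0, 20, 0, 0, -4, 0, 20, 0, 0, -5, 0, 20])

```text
time_s: 4.9
tool_pos: [0.4735, 0.2283, 0.3113]
tool_rot: [179.9, -0.0, 54.8]
force: [0.2, 0.6, -0.3]
grip_width: 0.0195
grasp_force: 0.0
```

```bash
python3 - <<'E'
from h import *
im,d,P,o=cloud("wrist");cv2.imwrite("pics/w2.png",im[...,::-1]);print(o["grasp_force"],o["grip_width"],o["tool_pos"],o["tool_rot"])
c=o["tool_pos"];k=np.isfinite(P[...,2])&(abs(P[...,2]-c[2])<.06)&(np.hypot(P[...,0]-c[0],P[...,1]-c[1])<.1)&(im.mean(2)>110)
M=R.from_euler("xyz",o["tool_rot"],degrees=True).as_matrix();L=(P[k]-c)@M
L=L[abs(L[:,1])<.02];print(np.percentile(L,[1,50,99],axis=0).round(4))
for a in np.arange(-.06,.09,.01):
    s=L[(L[:,0]>=a)&(L[:,0]<a+.01)]
    if len(s)>5: print(round(a+.005,3),len(s),np.median(s,axis=0).round(4))
x=.285;ux=np.array([-.1857,.9826]);g=np.array([.5905,-.290])+ux*(x-.014);print(g);to(*g,.33,100.7,o)
E
```

```text
0.0 0.019510911572892028 [0.47350059 0.22826532 0.31128554] [ 1.79933772e+02 -1.76572990e-02  5.47957370e+01]
[[-0.009  -0.0101 -0.054 ]
 [ 0.0106  0.0185 -0.0379]
 [ 0.0117  0.0198 -0.0261]]
-0.005 16 [-0.0067 -0.0101 -0.0375]
0.015 27 [ 0.0109  0.0188 -0.0429]
[ 0.5401753 -0.0237154]
t 4.9 move [-4.19  4.99 -0.46] turn -4.59 dist 261 f [ 0.2  0.6 -0.3]
```

View pics/w2.png

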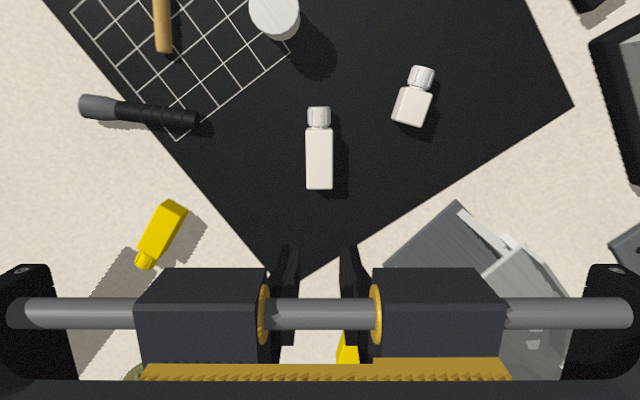

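The lift failed: the fingers closed to 20 mm and the bottle stayed on the mat at (319,150), undisturbed. The grip was too high and the lift started too early. I re-measure and regrip deeper and firmer.

drive_tool(moves=[0, 0, 0, 0, 80, 0, 0, 0, 0, 80], squeeze=40)

```text
time_s: 5.2
tool_pos: [0.4734, 0.2278, 0.3083]
tool_rot: [-180.0, 0.1, 54.8]
force: [-0.5, -0.7, -1.1]
grip_width: 0.0331
grasp_force: 0.0
```

```bash
python3 - <<'E'
from h import *
im,d,P,o=cloud("wrist")
c=np.array([.479,.238]);k=np.isfinite(P[...,2])&(P[...,2]>.012)&(P[...,2]<.06)&(np.hypot(P[...,0]-c[0],P[...,1]-c[1])<.08)
Q=P[k];r=cv2.minAreaRect((Q[:,:2]*1000).astype(np.float32));print(len(Q),r,np.percentile(Q[:,2],[10,50,90]),np.median(P[(P[...,2]<.012)][:,2]))
a=np.radians(r[2] if r[1][0]>r[1][1] else r[2]-90)
g=np.array(r[0])/1000-.014*np.array([np.cos(a),np.sin(a)]);print(g,o["tool_pos"]);to(*g,.05,np.degrees(a),o)
E
```

```text
2093 ((479.9873046875, 237.7637939453125), (106.62364196777344, 35.62553405761719), 55.46800994873047) [0.02868706 0.03517058 0.03660832] 0.0001067816222519169
[0.47205118 0.22623046] [0.47340589 0.22784882 0.30833865]
t 5.2 move [-0.04 -0.    6.46] turn -0.07 dist 258 f [-0.5 -0.7 -1.1]
```

drive_tool(moves=[0, 0, 1.4, -0.05, 80, 0, 0, 2.8, -0.05, 80, 0, 0, 4.2, -0.05, 80, 0, 0, 5.6, -0.05, 80, 0, 0, 6.4, -0.05, 80])

```text
time_s: 5.88
tool_pos: [0.4712, 0.2268, 0.0491]
tool_rot: [-179.8, 0.3, 55.3]
force: [-0.2, -0.8, 1.1]
grip_width: 0.0786
grasp_force: 0.0
```

drive_tool(moves=[0, 0, 0, 0, 80, 0, 0, 0, 0, 80])

```text
time_s: 6.12
tool_pos: [0.4745, 0.2287, 0.054]
tool_rot: [180.0, -0.1, 55.3]
force: [-0.1, 0.7, 0.6]
grip_width: 0.0799
grasp_force: 0.0
```

```bash
python3 -c "
from h import *
to(.472,.2262,.003,55.2)"
```

```text
t 6.12 move [-0.09 -0.02  1.27] turn 0.01 dist 51 f [-0.1  0.7  0.6]
```

drive_tool(moves=[-0.08, 0, 0.7, 0, 80, -0.08, 0, 1.1, 0, 80, -0.08, 0, 1.27, 0, 80, -0.08, 0, 1.27, 0, 25, -0.08, 0, 1.27, 0, 25])

```text
time_s: 6.75
tool_pos: [0.4728, 0.226, 0.003]
tool_rot: [180.0, -0.1, 55.3]
force: [0.2, 0.1, -0.5]
grip_width: 0.0675
grasp_force: 0.0
```

drive_tool(moves=[0, 0, 0, 0, 20, 0, 0, 0, 0, 20, 0, 0, 0, 0, 20, 0, 0, 0, 0, 20, 0, 0, 0, 0, 20])

```text
time_s: 7.38
tool_pos: [0.4723, 0.2255, 0.0023]
tool_rot: [180.0, 0.0, 55.3]
force: [-0.2, -0.0, 0.8]
grip_width: 0.0352
grasp_force: 40.0
```

Full 40 N now. I lift gently.

drive_tool(moves=[0, 0, -0.1, 0, 20, 0, 0, -0.3, 0, 20, 0, 0, -0.6, 0, 20, 0, 0, -1.0, 0, 20, 0, 0, -1.3, 0, 20])

```text
time_s: 8.0
tool_pos: [0.4727, 0.2259, 0.0558]
tool_rot: [179.9, -0.1, 55.3]
force: [0.3, -0.7, -0.4]
grip_width: 0.0351
grasp_force: 40.0
```

drive_tool(moves=[0, 0, -1, 0, 20, 0, 0, -2.3, 0, 20, 0, 0, -3.8, 0, 20, 0, 0, -5.2, 0, 20, 0, 0, -6.5, 0, 20])

```text
time_s: 8.62
tool_pos: [0.4718, 0.2258, 0.3171]
tool_rot: [179.9, -0.0, 55.3]
force: [0.2, 0.2, -1.5]
grip_width: 0.0353
grasp_force: 40.0
```

```bash
python3 - <<'E'
from h import *
im,d,P,o=cloud("wrist");print(o["grasp_force"],o["grip_width"],o["tool_pos"],o["tool_rot"])
c=o["tool_pos"];M=R.from_euler("xyz",o["tool_rot"],degrees=True).as_matrix();L=((P-c)@M)
k=np.isfinite(L[...,2])&(abs(L[...,1])<.014)&(abs(L[...,0])<.09)&(abs(L[...,2])<.08)
L=L[k]
for a in np.arange(-.06,.09,.01):
    s=L[(L[:,0]>=a)&(L[:,0]<a+.01)]
    if len(s)>5: print(round(a+.005,3),len(s),np.median(s,axis=0).round(4))
print(L[:,0].max())
x=.285;ux=np.array([-.1857,.9826]);g=np.array([.5905,-.290])+ux*(x-.014);to(*g,.31,100.7,o)
E
```

```text
39.9996542930603 0.03528880653460163 [0.47180687 0.22581506 0.31714368] [ 1.79891628e+02 -4.91636507e-02  5.52930341e+01]
-0.035 267 [-0.0361  0.0002 -0.0331]
-0.015 463 [-0.0123  0.0002 -0.0332]
-0.005 984 [-0.005  -0.0003 -0.0333]
0.005 1062 [ 0.0051  0.0002 -0.0333]
0.015 1111 [ 0.0151  0.0001 -0.0333]
0.025 1180 [ 0.0251  0.0001 -0.0332]
0.035 1295 [ 0.0353  0.0001 -0.0331]
0.045 1305 [ 0.0431  0.0001 -0.0264]
0.055 1213 [ 0.055   0.0001 -0.0273]
0.065 1321 [ 0.0652  0.0001 -0.0268]
0.0687706416224123
t 8.62 move [-4.16  4.96  0.18] turn -4.54 dist 259 f [ 0.2  0.2 -1.5]
```

Held level; the cap tip is 69 mm ahead of the TCP, as it should be. I carry it to the mouth.

drive_tool(moves=[-0.8, 1, 0.1, -0.9, 20, -1.7, 2, 0.1, -1.8, 20, -2.5, 3, 0.2, -2.7, 20, -3.4, 4, 0.2, -3.6, 20, -4.15, 4.95, 0.2, -4.55, 20])

```text
time_s: 9.3
tool_pos: [0.5403, -0.0256, 0.3067]
tool_rot: [180.0, 0.1, 101.0]
force: [1.4, 0.3, -0.6]
grip_width: 0.0356
grasp_force: 40.0
```

drive_tool(moves=[0, 0, 0, 0, 20, 0, 0, 0.5, 0, 20, 0, 0, 1, 0, 20, 0, 0, 1.5, 0, 20, 0, 0, 1.5, 0, 20])

```text
time_s: 9.93
tool_pos: [0.5391, -0.0226, 0.2453]
tool_rot: [-179.9, -0.0, 100.8]
force: [-0.5, -0.1, -0.2]
grip_width: 0.0354
grasp_force: 40.0
```

```bash
python3 - <<'E'
from h import *
im,d,P,o=cloud("wrist");cv2.imwrite("pics/w3.png",im[...,::-1])
x=.285;ux=np.array([-.1857,.9826]);g=np.array([.5905,-.290])+ux*(x-.014);print(g,o["tool_pos"],o["tool_rot"]);to(*g,.19,100.7,o)
im,d,P,o=cloud("top");cv2.imwrite("pics/t3.png",cv2.resize(im[90:215,200:500,::-1],None,fx=2.5,fy=2.5))
E
```

```text
[ 0.5401753 -0.0237154] [ 0.53906362 -0.02261483  0.24527801] [-1.79859087e+02 -4.77007504e-02  1.00815847e+02]
t 9.93 move [-0.03  0.03  1.38] turn 0.01 dist 55 f [-0.5 -0.1 -0.2]
```

View pics/w3.png

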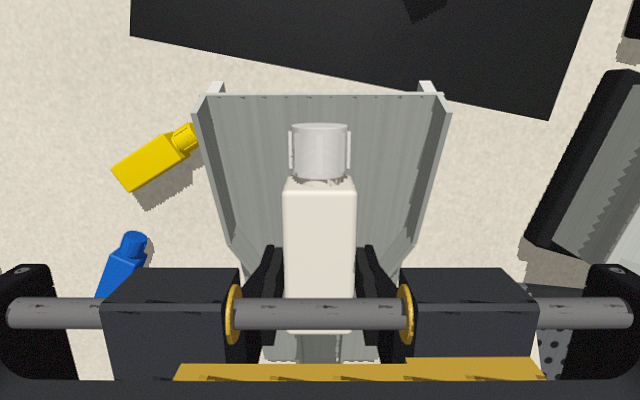

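The bottle (320,230) is centred and parallel between the mouth's walls (u≈215 to 440), cap (320,150) uphill. I lower it to near contact.

drive_tool(moves=[0, 0, 0.4, 0, 20, 0, 0, 0.8, 0, 20, 0, 0, 1.1, 0, 20, 0, 0, 1.25, 0, 20, 0, 0, 1.25, 0, 20], squeeze=12)

```text
time_s: 10.65
tool_pos: [0.5401, -0.0237, 0.1957]
tool_rot: [-180.0, -0.0, 100.8]
force: [-0.1, 0.1, -1.0]
grip_width: 0.0359
grasp_force: 12.0
```

drive_tool(moves=[0, 0, 0.1, 0, 20, 0, 0, 0.2, 0, 20, 0, 0, 0.25, 0, 20], squeeze=12)

```text
time_s: 11.02
tool_pos: [0.5403, -0.0237, 0.186]
tool_rot: [-180.0, 0.0, 100.8]
force: [-1.1, 0.1, -0.9]
grip_width: 0.0357
grasp_force: 12.0
```

drive_tool(moves=[0, 0, 0.06, 0, 20, 0, 0, 0.12, 0, 20, 0, 0, 0.18, 0, 20, 0, 0, 0.24, 0, 20, 0, 0, 0.3, 0, 20], squeeze=8)

```text
time_s: 11.65
tool_pos: [0.5403, -0.0237, 0.1741]
tool_rot: [180.0, 0.0, 100.8]
force: [-0.4, -1.0, 0.7]
grip_width: 0.0361
grasp_force: 8.0
```

```bash
cat > tilt.py <<'E'
from h import *
im,d,P,o=cloud("wrist");c=o["tool_pos"];M=R.from_euler("xyz",o["tool_rot"],degrees=True).as_matrix();L=((P-c)@M)
k=np.isfinite(L[...,2])&(abs(L[...,1])<.01)&(L[...,0]>0)&(L[...,0]<.03)&(L[...,2]<-.02)&(L[...,2]>-.06);s=L[k]
print(len(s),"tilt",np.degrees(np.arctan(-np.polyfit(s[:,0],s[:,2],1)[0])) if len(s)>20 else None,"cap x",L[np.isfinite(L[...,2])&(abs(L[...,1])<.01)&(L[...,2]<-.02)&(L[...,2]>-.09)][:,0].max(),"tcp",c,o["force"],o["grasp_force"])
E
python3 tilt.py
```

```text
2257 tilt 10.93319229742311 cap x 0.08450552008127414 tcp [ 0.54034423 -0.02369141  0.17405683] [-0.44047496 -0.96272426  0.73279468] 7.999974936246872
```

It pivots onto the bed as intended (11° so far). I continue.

drive_tool(moves=[0, 0, 0.05, 0, 20, 0, 0, 0.1, 0, 20, 0, 0, 0.15, 0, 20, 0, 0, 0.2, 0, 20, 0, 0, 0.2, 0, 20], squeeze=6)

```text
time_s: 12.32
tool_pos: [0.5403, -0.0238, 0.1662]
tool_rot: [-180.0, 0.0, 100.8]
force: [1.1, -1.3, 0.3]
grip_width: 0.036
grasp_force: 6.0
```

```bash
python3 tilt.py
```

```text
2149 tilt 18.40787316738455 cap x 0.08576872925468555 tcp [ 0.54034922 -0.02381746  0.16616239] [ 1.0826335  -1.31016804  0.27637791] 5.999980419874191
```

18.4°, cap edge on the bed, base about 12 mm off it. I release.

drive_tool(moves=[0, 0, 0, 0, 60, 0, 0, 0, 0, 70, 0, 0, 0, 0, 70, 0, 0, 0, 0, 70, 0, 0, 0, 0, 70])

```text
time_s: 13.0
tool_pos: [0.5403, -0.0236, 0.1662]
tool_rot: [-180.0, 0.0, 100.8]
force: [0.2, -1.0, -0.4]
grip_width: 0.0688
grasp_force: 0.0
```

drive_tool(moves=[0, 0, -0.5, 0, 70, 0, 0, -1.5, 0, 70, 0, 0, -2.5, 0, 70, 0, 0, -3.5, 0, 70, 0, 0, -3.5, 0, 70])

```text
time_s: 13.62
tool_pos: [0.5421, -0.0233, 0.3096]
tool_rot: [179.7, 0.1, 100.8]
force: [-0.0, 0.1, -0.4]
grip_width: 0.0698
grasp_force: 0.0
```

```bash
python3 - <<'E'
from h import *
im,d,P,o=cloud("top");im2,d2,P2,_=cloud("scene")
a=cv2.resize(im[90:215,200:500,::-1],(750,312));b=cv2.resize(im2[150:350,200:520,::-1],(450,281))
cv2.imwrite("pics/end.png",np.vstack([a,cv2.copyMakeBorder(b,0,0,0,300,cv2.BORDER_CONSTANT)]))
print(o["time_s"],o["tool_pos"],o["force"])
ux=np.array([-.1857,.9826]);uy=np.array([-ux[1],ux[0]]);og=np.array([.5905,-.290])
for I,Q in((im,P),(im2,P2)):
    L=np.c_[(Q.reshape(-1,3)[:,:2]-og)@ux,(Q.reshape(-1,3)[:,:2]-og)@uy,Q.reshape(-1,3)[:,2]]
    h=L[:,2]-.03-.4663*L[:,0];k=(abs(L[:,1])<.019)&(L[:,0]>-.02)&(L[:,0]<.33)&(h>.025)&(h<.06);s=L[k];print(len(s),np.percentile(s,[2,50,98],axis=0).round(3))
Q=P[106:150,226:268].reshape(-1,3);Q=Q[(Q[:,2]>.012)&(Q[:,2]<.06)];print("short",cv2.minAreaRect((Q[:,:2]*1000).astype(np.float32)))
E
```

```text
13.625 [ 0.54212451 -0.02333514  0.30958447] [-0.04767228  0.0566045  -0.42286626]
525 [[-0.014 -0.016  0.059]
 [ 0.036  0.003  0.087]
 [ 0.088  0.018  0.103]]
482 [[-0.014 -0.016  0.058]
 [ 0.03   0.002  0.082]
 [ 0.086  0.018  0.103]]
short ((621.6629638671875, 220.2002410888672), (73.5610122680664, 35.88908767700195), 38.895450592041016)
```

View pics/end.png

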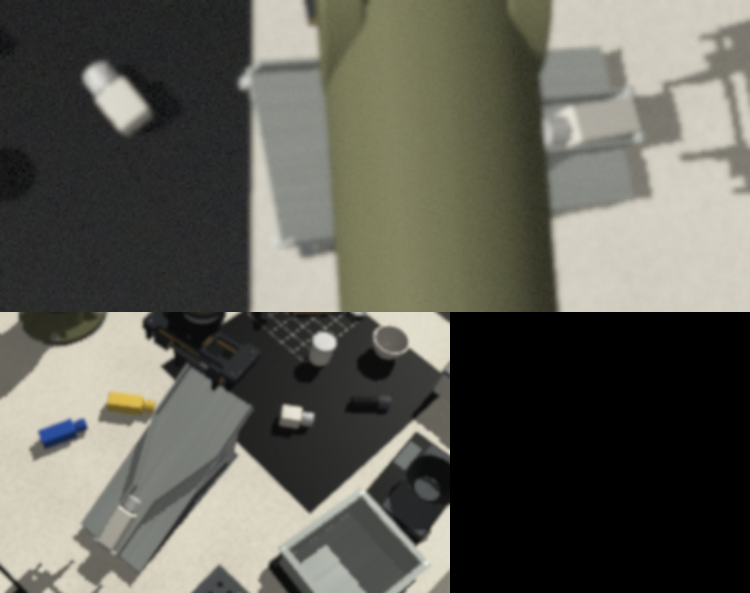

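The bottle is in the outlet at crop (600,120), base at the stop and cap (558,128) uphill. The short bottle hasn't moved (621.7, 220.2 against 622.0, 220.4 mm). I let things settle and hand in.

drive_tool(moves=[0, 0, 0, 0, 70, 0, 0, 0, 0, 70, 0, 0, 0, 0, 70, 0, 0, 0, 0, 70, 0, 0, 0, 0, 70])

```text
time_s: 14.35
tool_pos: [0.5403, -0.0236, 0.3062]
tool_rot: [-180.0, 0.0, 100.8]
force: [-0.9, -1.0, -0.5]
grip_width: 0.0701
grasp_force: 0.0
```

```bash
python3 -c "
from cell import env
print(env.sign_off())"
```

```text
the job is handed in; nothing more can be done
None
```

The long bottle rests in the chute outlet, base at the end stop and cap uphill, with the short bottle unmoved; the first grip slipped, the second held, and I handed the job in at about 14.4 s (no verdict was returned).

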